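# Make up two repair kits at the joiner's bench

## Task

Make up the two repair kits: in the blue tray, the dark walnut block lying flat in the large compartment and the brown tin upright in the small one; in the red tray, the cork sanding block lying flat in the large compartment and the white tin upright in the small one. The walnut is in the middle of the stack: lift the pale ash block off, take the walnut out, and lay the ash back flat, centred and in line, on the red-brown cherry block, which stays where it is. Set things down rather than drop them, and leave the green tin where it is.

Things in the scene. Friction and masses are not known exactly. Their poses are not given: they have to be found in the camera images.
- tray_blue: Blue open tray, fixed, 270 x 150 mm, 25 mm high. Origin: centre of underside, on the bench; x along its length, roughly away from the robot, y across, z up. Walls and floor 5 mm thick. A divider 23 mm high at x = -47.5 mm leaves a small compartment (inside x -130 to -50 mm) nearer the robot and a large one (inside x -45 to +130 mm), both y -70 to +70 mm. On the left or the right.
- tray_red: Red open tray, fixed, 270 x 150 mm, 25 mm high. Origin: centre of underside, on the bench; x along its length, roughly away from the robot, y across, z up. Walls and floor 5 mm thick. A divider 23 mm high at x = -47.5 mm leaves a small compartment (inside x -130 to -50 mm) nearer the robot and a large one (inside x -45 to +130 mm), both y -70 to +70 mm. On the other side.
- cherry_center (a point): Cherry block, red-brown: hardwood bar 170 long x 44 wide x 30 mm thick, about 200 g, loose. The point is its centre; x along its length, y across, z up. Bottom of the stack, on the bench. The three blocks lie in line and centred within about 5 mm, so the ends of the lower ones show from above; only weight and friction hold them.
- walnut_center (a point): Walnut block, dark brown, nearly black: hardwood bar 130 long x 44 wide x 30 mm thick, about 120 g, loose. The point is its centre; x along its length, y across, z up. Middle of the stack, on the cherry block.
- ash_center (a point): Ash block, pale cream: hardwood bar 90 long x 44 wide x 30 mm thick, about 80 g, loose. The point is its centre; x along its length, y across, z up. Top of the stack, on the walnut block. The bench between the stack and the cork block is free to lay it aside.
- tin_brown_center (a point): Brown tin: small round paint tin, brown side and lid, steel rims; 58 mm diameter, 62 mm tall, about 200 g, loose, upright on the bench in a row of three tins (any order). The point is its centre, 31 mm above its foot; z up its axis. 
- tin_white_center (a point): White tin: small round paint tin, white side and lid, steel rims; 58 mm diameter, 62 mm tall, about 200 g, loose, upright on the bench in a row of three tins (any order). The point is its centre, 31 mm above its foot; z up its axis. 
- tin_green_center (a point): Green tin: small round paint tin, green side and lid, steel rims; 58 mm diameter, 62 mm tall, about 200 g, loose, upright on the bench in a row of three tins (any order). The point is its centre, 31 mm above its foot; z up its axis. Not wanted in a kit.
- cork_block_center (a point): Cork sanding block, speckled tan, 110 long x 58 wide x 36 mm tall, about 70 g, loose, lying flat on the bench. The point is its centre, 18 mm above its underside; x along its length, y across, z up.
There are look-alikes about, which are no part of the job. Leave any purple or turquoise look-alike of the part that bears ash_center alone.

How it is judged:
At the end, for the whole second after the job is handed in: Walnut, cork flat, tins upright, each on the floor of its compartment (height 4 mm, tilt 0.1 rad); ash flat on cherry, 12 mm along, 10 mm across, 0.17 rad of centred and in line; cherry within 25 mm of its start; all released and at rest (x of walnut_center in the frame of tray_blue between -0.025 and 0.11 m and y of walnut_center in the frame of tray_blue between -0.05 and 0.05 m and z of walnut_center in the frame of tray_blue between 0.016 and 0.024 m and angle between each of walnut_center, tin_brown_center, cork_block_center, tin_white_center, ash_center's own z axis and vertical below 0.1 rad and x of tin_brown_center in the frame of tray_blue between -0.104 and -0.076 m and y of tin_brown_center in the frame of tray_blue between -0.045 and 0.045 m and z of tin_brown_center in the frame of tray_blue between 0.032 and 0.04 m and x of cork_block_center in the frame of tray_red between -0.018 and 0.103 m and y of cork_block_center in the frame of tray_red between -0.043 and 0.043 m and z of cork_block_center in the frame of tray_red between 0.019 and 0.027 m and x of tin_white_center in the frame of tray_red between -0.104 and -0.076 m and y of tin_white_center in the frame of tray_red between -0.045 and 0.045 m and z of tin_white_center in the frame of tray_red between 0.032 and 0.04 m and x of ash_center in the frame of cherry_center between -0.012 and 0.012 m and y of ash_center in the frame of cherry_center between -0.01 and 0.01 m and z of ash_center in the frame of cherry_center between 0.026 and 0.034 m and angle between the x axis of ash_center and the x axis of cherry_center, either way round below 0.17 rad and distance of cherry_center from where it was at the start of the episode below 0.025 m and linear speed of each of walnut, ash, tin_brown, tin_white, cork_block below 0.03 m/s); the robot touches nothing.
It fails at once if the green tin is moved by more than 30 mm (distance of tin_green_center from where it was at the start of the episode above 0.03 m).
It fails at once if a block or a tin is dropped or thrown (moves faster than 0.8 m/s while the fingers do not touch it) ((linear speed of walnut above 0.8 m/s and contact force between walnut and the fingers below 0.01 N) or (linear speed of ash above 0.8 m/s and contact force between ash and the fingers below 0.01 N) or (linear speed of tin_brown above 0.8 m/s and contact force between tin_brown and the fingers below 0.01 N) or (linear speed of tin_white above 0.8 m/s and contact force between tin_white and the fingers below 0.01 N) or (linear speed of cork_block above 0.8 m/s and contact force between cork_block and the fingers below 0.01 N)).
It also fails if it takes over 141 s, if anything falls off the work surface, if the arm or the gripper's body presses on something with over 40 N, if the wrist force passes 120 N, or if a joint passes its speed limit or range.

## Robot

A 6-joint arm with a two-finger parallel gripper is mounted at the origin on the work surface. World frame = base frame: x ahead of the robot, y to its left, z up, the work surface at z = 0. Lengths are in m, angles in rad, forces in N, time in s.
With the tool pointing down it reaches from about 0.225 to 0.875 m from the base axis. Payload 3.4 kg.
Tool frame: the origin (TCP) lies on the centre line of the jaws, within the pads' length; the fingertips stand 11 mm ahead of it and the grasp point (between the pads) lies 8 mm behind it; z points along the fingers, y is the line along which they close (so a half turn about z gives the same grasp; the last joint's range is limited). The gripper opens to 85 mm and grips with 20 to 120 N. Pads are 22 mm wide; open, the fingers measure 114 mm over their backs; the gripper's body (76 mm by 85 mm) begins 54 mm behind the grasp point. The pads swing forward as they close: fully open they stand 13 mm farther back than shut.
Start: joints at [1.171, 0.276, 1.505, -0, 1.361, -0.121], TCP at [0.158, 0.553, 0.242] pointing down, gripper open.
Joint ranges: [-2.89, 2.89], [-0.75, 2.08], [0.22, 2.7], [-1.18, 4.32], [0.11, 2.71], [-2.7, 2.7]. Speed limits (rad/s): [2.57, 2.57, 3.14, 3.14, 3.14, 3.14].

## Interface

Orientations are given as a unit quaternion [w, x, y, z].
In Python, from rig import manip, eyes, job gives the robot as it stands.
- The arm moves only by the tool drive_tool, never from a script. Its argument "rows" is a list of rows, each a list of 3 entries, a list of its own where there are three numbers: the turn, a rotation vector about the world's x, y, z in rad, then the shift along the world's x, y, z in cm, then the finger opening in cm, from 0 to 8.54. A call has 1 to 8 rows; each row shifts and turns the commanded pose from where the row before left it; what a row does not reach is not made up. A row lasts 1/8 s, in which the tool goes at most 62.5 mm and 10.7 degrees, less where a joint would pass 70% of its speed; a pose out of reach is approached as far as the arm can. A call is refused whole if a number of a shift passes 6.25 or a number of a turn 0.188, either way. A call with a gripper value outside its range is refused whole. The fingers move at their own pace and stop on an object; "force" is the grip in N (left out, the last holds). Time passes only in rows, so rows that do not move let the fingers close. It gives the time, the measured TCP pose, the force, the opening and the grip force at its end, in the units of the state.
- manip.get_state(): the state, without advancing time (a new reading comes with each control period).
- eyes.get_image(name): name is "scene" or "top"; returns the picture (480x640x3 uint8, red, green, blue); there is no depth.
- eyes.get_calibration(name): a dict with "camera_matrix" (3x3 intrinsics, pixels), "view" (4x4, takes a point from world to camera coordinates). Camera axes: x right, y up, looking along -z (the intrinsics and any distortion apply to the point x, -y, -z); pixel columns grow to the right and rows downward; lengths in m; the calibration is good to about 2 mm. A picture is of the moment at which its call begins. get_calibration takes no time and is no camera call.
- job.sign_off(): hands the job in; it is judged then, once.
The state is a dict: "clock": time; "qpos": joint angles; "qd": joint speeds; "effort": joint torques, N m; "position": TCP position; "ee_rot": TCP orientation; "contact_force": force on the tool from outside, world axes, zero at the start; "moment": the same for the moment, N m; "width": finger opening in m; "gripper_force": force on a finger pad.
Only numpy, scipy, OpenCV 4.12 (cv2) and the standard library are available. Lean on these libraries where they do the work, as an engineer would, in place of code of your own. Each camera call takes 0.05 s, during which the arm holds its last target. There are 200 camera calls.

## Working session

There is one attempt and no reset: what is moved stays moved. The work goes in short steps, Python scripts to look and compute and a tool call to move; the robot and the scene stay as the last step left them, time stands still between calls to the robot, and variables do not carry over. Pictures are saved under pics/ and viewed, at most 14 in all, crops included, and the job is handed in when it is done.

Besides the shell and the picture viewer there is one more tool, called after ">>>" as name(argument=value, ...), one argument or row to a line, values as JSON. drive_tool: Moves the arm, as the interface text tells. Its arguments: {"type":"object","properties":{"rows":{"type":"array"},"force":{"type":"number"}},"required":["rows"]}

```bash
mkdir -p pics; ls; python3 - <<'E'
from rig import manip, eyes
import cv2
for n in ("top","scene"):
    cv2.imwrite(f"pics/{n}0.png", eyes.get_image(n)[:,:,::-1])
    c=eyes.get_calibration(n); print(n,c)
print(manip.get_state())
E
```

```text
pics
top {'camera_matrix': array([[492.78720376,   0.        , 319.9478291 ],
       [  0.        , 492.78720376, 237.10988368],
       [  0.        ,   0.        ,   1.        ]]), 'view': array([[ 0.00839606, -0.9999615 , -0.00255095, -0.00690343],
       [ 0.98659384,  0.00786799,  0.16300516, -0.53556914],
       [-0.16297881, -0.00388535,  0.98662192, -0.93607335],
       [ 0.        ,  0.        ,  0.        ,  1.        ]])}
scene {'camera_matrix': array([[574.16607138,   0.        , 317.02489574],
       [  0.        , 574.16607138, 237.40440228],
       [  0.        ,   0.        ,   1.        ]]), 'view': array([[-0.76512008,  0.64368912, -0.01598677,  0.4069364 ],
       [-0.36282338, -0.41049216,  0.83657359,  0.11630981],
       [ 0.53193088,  0.64587963,  0.54762126, -1.55891832],
       [ 0.        ,  0.        ,  0.        ,  1.        ]])}
{'clock': 0.1, 'qpos': array([ 1.17102503e+00,  2.76546417e-01,  1.50599206e+00,  8.30238310e-06,
        1.36070663e+00, -1.21007021e-01]), 'qd': array([ 0.00048295, -0.00193302, -0.00102035,  0.00041323,  0.00025627,
        0.00108232]), 'effort': array([ 8.23794671e-04, -4.17707527e+01, -2.46402687e+01, -8.40455573e-05,
        5.98475963e-03,  4.08141659e-06]), 'position': array([0.15805311, 0.5523876 , 0.2415236 ]), 'ee_rot': array([-2.16639671e-04,  1.38932083e-01,  9.90301567e-01, -7.97328595e-04]), 'contact_force': array([ 0.33148191,  0.03425114, -0.3833743 ]), 'moment': array([0.00403423, 0.03201403, 0.00305445]), 'gripper_force': 0.0, 'width': 0.0855099982350923}
```

View pics/top0.png

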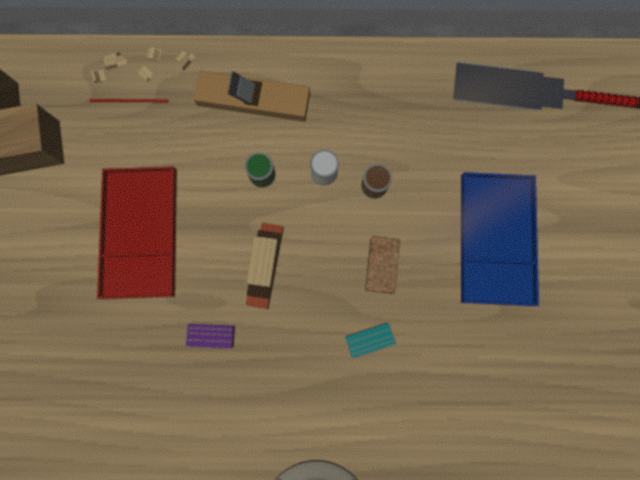

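View pics/scene0.png

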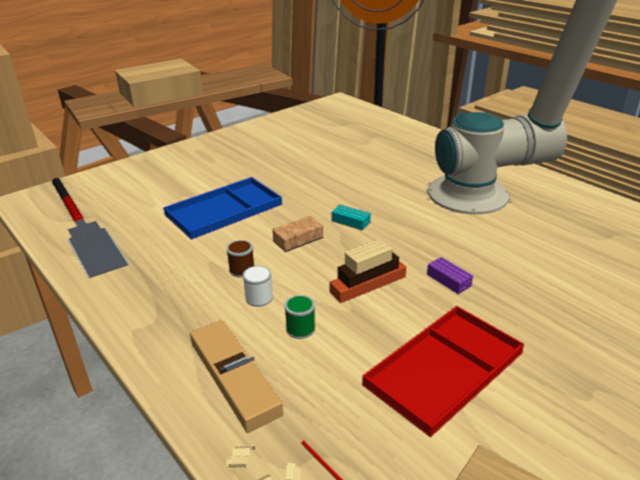

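Top view: red tray at (137,232), blue tray at (500,239), stack at (264,266), cork at (382,264), tins green (260,168), white (324,166), brown (377,180). I'll enlarge the top view to get the edges.

```bash
python3 - <<'E'
import cv2
a=cv2.imread("pics/top0.png")
cv2.imwrite("pics/c1.png",cv2.resize(a[140:315,230:410],None,fx=4.4,fy=3.4 and 3.4,interpolation=cv2.INTER_CUBIC) if 0 else cv2.resize(a[140:320,235:410],(583,600),interpolation=cv2.INTER_CUBIC))
l=cv2.resize(a[155:310,90:190],(387,600),interpolation=cv2.INTER_CUBIC)
r=cv2.resize(a[155:310,450:550],(387,600),interpolation=cv2.INTER_CUBIC)
cv2.imwrite("pics/c2.png",cv2.hconcat([l,r]))
E
```

```text
(no output)
```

View pics/c1.png

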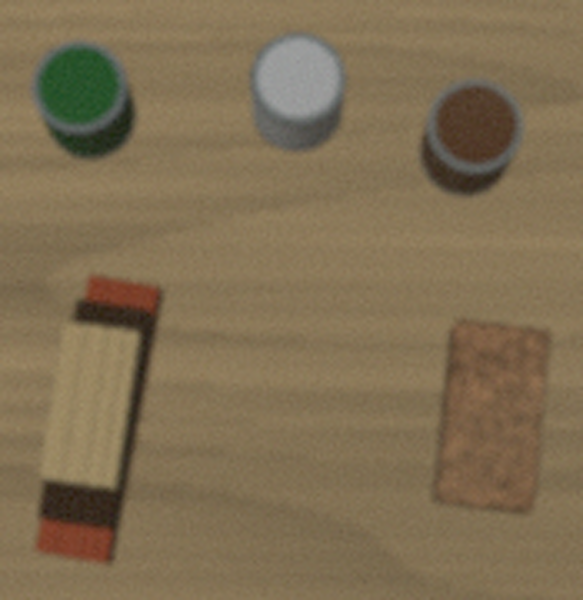

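View pics/c2.png

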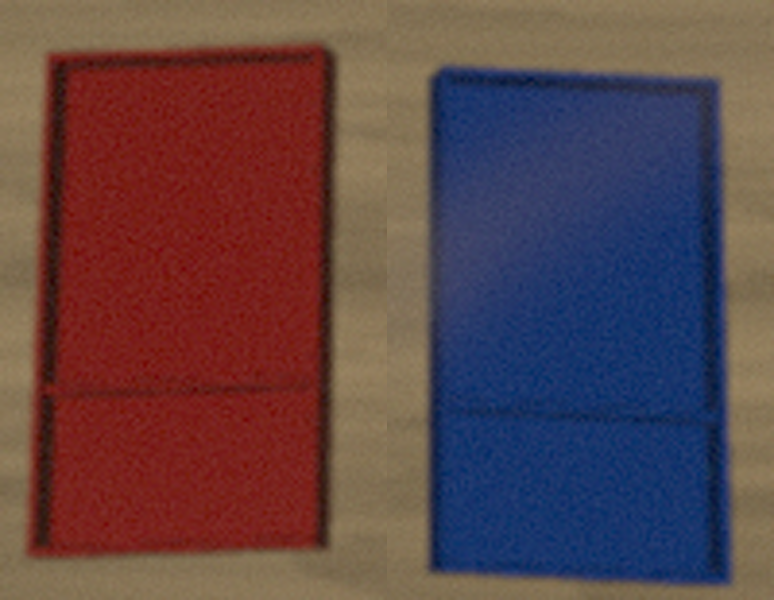

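The crops show the corners clearly. In c1, ash top is (66,322),(140,330),(115,489),(40,484), and the tin lids are at (80,88), (298,77) and (476,125). In c2, the red rim is (48,55)–(327,548) and the blue rim (432,72)–(730,582).

```bash
cat > h.py <<'E'
from rig import manip, eyes
import numpy as np, cv2
def w(name,uv,z):
    c=eyes.get_calibration(name);V=c["view"];K=c["camera_matrix"]
    uv=np.atleast_2d(uv).astype(float)
    d=np.c_[(uv[:,0]-K[0,2])/K[0,0],-(uv[:,1]-K[1,2])/K[1,1],-np.ones(len(uv))]@V[:3,:3]
    o=-V[:3,:3].T@V[:3,3]
    return o+d*((z-o[2])/d[:,2])[:,None]
def rect(name,uv,z):  # corners far-left, far-right, near-right, near-left
    p=w(name,uv,z)[:,:2]; x=p[0]+p[1]-p[2]-p[3]
    print("  centre",p.mean(0).round(4),"yaw",np.arctan2(x[1],x[0]).round(4),"len",np.linalg.norm(x/2).round(4),"wid",np.linalg.norm(p[0]+p[3]-p[1]-p[2]).round(4)/2)
E
python3 - <<'E'
from h import *
A=lambda l,o,s:np.array(l)/s+o
s=10/3;o=(235,140)
for n,l,z in [("ash",[(66,322),(140,330),(115,489),(40,484)],.09),("cherry",[(90,275),(161,288),(112,562),(37,550)],.03),("cork",[(455,320),(550,330),(530,513),(434,500)],.036)]:
    print(n);rect("top",A(l,o,s),z)
print("walnut far-left,near-right mid, near-left,near-right");print(w("top",A([(78,299),(112,527),(40,519)],o,s),.06))
print(w("top",A([(80,88),(298,77),(476,125)],o,s),.062))
for n,l,o in [("red",[(48,55),(330,47),(327,548),(30,555)],(90,155)),("blue",[(432-387,72),(719-387,80),(730-387,582),(431-387,571)],(450,155))]:
    print(n);rect("top",A(l,o,3.87),.025)
E
```

```text
ash
  centre [0.4803 0.1056] yaw -0.1296 len 0.0918 wid 0.04225
cherry
  centre [0.4804 0.1067] yaw -0.157 len 0.1676 wid 0.04455
cork
  centre [ 0.4828 -0.1276] yaw -0.124 len 0.1096 wid 0.05715
walnut far-left,near-right mid, near-left,near-right
[[0.54671994 0.11824408 0.06      ]
 [0.41367131 0.09485324 0.06      ]
 [0.41790054 0.13642311 0.06      ]]
[[ 0.67495446  0.1204809   0.062     ]
 [ 0.68280265 -0.01023863  0.062     ]
 [ 0.65381376 -0.11674476  0.062     ]]
red
  centre [0.5475 0.3686] yaw 0.0481 len 0.2671 wid 0.152
blue
  centre [ 0.54   -0.3657] yaw -0.041 len 0.2656 wid 0.1529
```

>>> drive_tool(
  rows=[
    [[0,0,0.02],[3.2,-4.5,-0.8],8],
    [[0,0,0.02],[4,-5,-0.8],8],
    [[0,0,0.02],[4,-5,-0.8],8],
    [[0,0,0.02],[4,-5,-0.8],8],
    [[0,0,0.02],[4,-5,-0.8],8],
    [[0,0,0.02],[4,-5,-0.8],8],
    [[0,0,0.02],[4,-5,-0.8],8],
    [[0,0,0],[4,-5,-0.8],8],
  ],
  force=40,
)

```text
clock: 1.1
position: [0.4623, 0.1671, 0.1797]
ee_rot: [-0.0, 0.069, 0.998, 0.0]
contact_force: [0.6, 0.4, -0.2]
width: 0.08
gripper_force: 0.0
```

>>> drive_tool(
  rows=[
    [[0,0,-0.008],[1.0,-2.6,-2],7],
    [[0,0,0],[0,-2.6,-2],7],
    [[0,0,0],[0,0,0],7],
    [[0,0,0],[0,0,0],7],
  ],
)

```text
clock: 1.6
position: [0.4717, 0.1174, 0.1404]
ee_rot: [0.0, 0.073, 0.997, 0.0]
contact_force: [0.3, 0.2, -0.0]
width: 0.0702
gripper_force: 0.0
```

```bash
python3 - <<'E'
from h import *
print(manip.get_state()["position"])
a=eyes.get_image("top")[:,:,::-1]; b=eyes.get_image("scene")[:,:,::-1]
a=cv2.resize(a[180:320,200:340],(560,560),interpolation=cv2.INTER_CUBIC)
cv2.imwrite("pics/t1.png",a)
E
```

```text
[0.47170938 0.11738386 0.1404296 ]
```

View pics/t1.png

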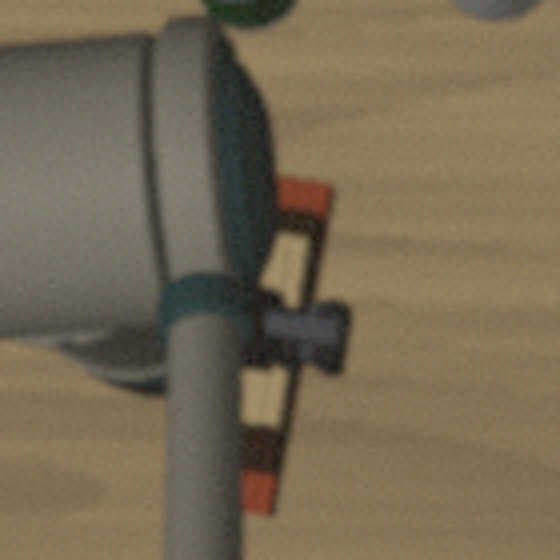

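The gripper is just above the ash, about 1 cm off. I'll centre it and go down.

>>> drive_tool(
  rows=[
    [[0,0,0],[0.9,-1.1,-1],7],
    [[0,0,0],[0,0,-2.7],7],
    [[0,0,0],[0,0,-2.6],7],
    [[0,0,0],[0,0,0],7],
    [[0,0,0],[0,0,0],4],
    [[0,0,0],[0,0,0],3.5],
    [[0,0,0],[0,0,0],3.5],
    [[0,0,0],[0,0,0],3.5],
  ],
  force=30,
)

```text
clock: 2.7
position: [0.4816, 0.1059, 0.0782]
ee_rot: [0.001, 0.073, 0.997, 0.0]
contact_force: [0.9, 0.4, 5.8]
width: 0.0431
gripper_force: 31.5
```

>>> drive_tool(
  rows=[
    [[0,0,0],[0,0,1],3.5],
    [[0,0,0],[0,0,2],3.5],
    [[0,0,0],[0,0,3],3.5],
    [[0,0,0],[0,-3,0],3.5],
    [[0,0,0.02],[0,-4,0],3.5],
    [[0,0,0.02],[0,-4,0],3.5],
    [[0,0,0],[0,0,0],3.5],
    [[0,0,0],[0,0,0],3.5],
  ],
)

```text
clock: 3.7
position: [0.48, -0.0039, 0.1371]
ee_rot: [-0.0, 0.054, 0.999, 0.0]
contact_force: [-0.3, 0.6, 0.5]
width: 0.0432
gripper_force: 30.8
```

```bash
python3 - <<'E'
from h import *
print(manip.get_state()["position"],manip.get_state()["width"])
a=eyes.get_image("top")[:,:,::-1]; b=eyes.get_image("scene")[:,:,::-1]
a=cv2.resize(a[180:320,230:390],(640,560),interpolation=cv2.INTER_CUBIC)
b=cv2.resize(b[200:320,240:440],(800,480),interpolation=cv2.INTER_CUBIC)
cv2.imwrite("pics/t2.png",cv2.resize(np.vstack([cv2.resize(a,(480,420)),cv2.resize(b,(480,288))]),None,fx=.84,fy=.84))
E
```

```text
[ 0.48003539 -0.00390667  0.13711953] 0.043233926367045435
```

View pics/t2.png

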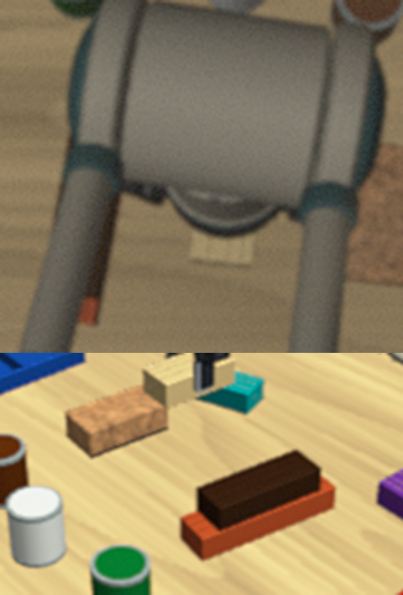

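Ash is held level at y≈0, and the walnut and cherry are undisturbed. Setting it down.

>>> drive_tool(
  rows=[
    [[0,0,0],[0,0,-3.5],3.5],
    [[0,0,0],[0,0,-4],3.5],
    [[0,0,0],[0,0,-3],3.5],
    [[0,0,0],[0,0,-0.7],3.5],
    [[0,0,0],[0,0,-0.5],3.5],
    [[0,0,0],[0,0,0],3.5],
    [[0,0,0],[0,0,0],3.5],
  ],
)

```text
clock: 4.68
position: [0.4813, -0.0042, 0.021]
ee_rot: [0.001, 0.053, 0.999, -0.0]
contact_force: [-0.1, -0.3, -0.3]
width: 0.0432
gripper_force: 30.8
```

>>> drive_tool(
  rows=[
    [[0,0,0],[0,0,-0.2],3.5],
    [[0,0,0],[0,0,-0.1],3.5],
    [[0,0,0],[0,0,0],3.5],
  ],
)

```text
clock: 5.05
position: [0.4809, -0.0043, 0.0182]
ee_rot: [0.001, 0.053, 0.999, -0.0]
contact_force: [-1.7, 0.1, 7.7]
width: 0.0437
gripper_force: 31.7
```

>>> drive_tool(
  rows=[
    [[0,0,0],[0,0,0],5],
    [[0,0,0],[0,0,0],7],
    [[0,0,0],[0,0,2],7],
    [[0,0,0],[0,0,4.5],7],
    [[0,0,0],[0,0,5],7],
    [[0,0,-0.02],[0,3,0.5],7],
    [[0,0,-0.02],[0,4.2,0],7],
    [[0,0,0],[0,4.2,0],7],
  ],
)

```text
clock: 6.05
position: [0.4805, 0.1108, 0.1373]
ee_rot: [0.0, 0.074, 0.997, 0.0]
contact_force: [0.9, -0.6, -0.3]
width: 0.07
gripper_force: 0.0
```

>>> drive_tool(
  rows=[
    [[0,0,0],[0,0,0],7],
    [[0,0,0],[0,0,0],7],
  ],
)

```text
clock: 6.3
position: [0.4802, 0.1095, 0.1368]
ee_rot: [-0.0, 0.073, 0.997, -0.0]
contact_force: [0.2, 0.2, 0.6]
width: 0.0699
gripper_force: 0.0
```

>>> drive_tool(
  rows=[
    [[0,0,0],[0,-0.3,-3],7],
    [[0,0,0],[0,0,-3],7],
    [[0,0,0],[0,0,-2.9],7],
    [[0,0,0],[0,0,0],7],
    [[0,0,0],[0,0,0],4],
    [[0,0,0],[0,0,0],3.5],
    [[0,0,0],[0,0,0],3.5],
    [[0,0,0],[0,0,0],3.5],
  ],
  force=40,
)

```text
clock: 7.3
position: [0.4816, 0.1067, 0.0494]
ee_rot: [0.002, 0.073, 0.997, 0.0]
contact_force: [-0.1, -1.9, 7.4]
width: 0.0428
gripper_force: 43.1
```

>>> drive_tool(
  rows=[
    [[0,0,0],[0,0,1],3.5],
    [[0,0,0],[0,0,3],3.5],
    [[0,0,0],[0,0,4],3.5],
    [[0,0,0],[0,-2,2],3.5],
    [[0,0,0.025],[1,-4,0],3.5],
    [[0,0,0.025],[2,-5,0],3.5],
    [[0,0,0.025],[2,-5,0],3.5],
    [[0,0,0.025],[2,-5,0],3.5],
  ],
)

```text
clock: 8.3
position: [0.5507, -0.1044, 0.1486]
ee_rot: [0.0, 0.023, 1.0, 0.0]
contact_force: [0.9, 0.9, -1.3]
width: 0.043
gripper_force: 42.3
```

>>> drive_tool(
  rows=[
    [[0,0,0],[1.5,-5,0],3.5],
    [[0,0,0],[1.5,-5,0],3.5],
    [[0,0,0],[0.5,-5,0],3.5],
    [[0,0,0],[0,-5,0],3.5],
    [[0,0,0],[0,-3,0],3.5],
    [[0,0,0],[0,-2,0],3.5],
    [[0,0,0],[0,0,0],3.5],
    [[0,0,0],[0,0,0],3.5],
  ],
)

```text
clock: 9.3
position: [0.5854, -0.3513, 0.1481]
ee_rot: [-0.0, 0.023, 1.0, 0.001]
contact_force: [0.3, 0.4, -1.0]
width: 0.0434
gripper_force: 42.2
```

```bash
python3 - <<'E'
from h import *
a=eyes.get_image("top")[:,:,::-1]; b=eyes.get_image("scene")[:,:,::-1]
a=cv2.resize(a[150:330,230:550],(640,360),interpolation=cv2.INTER_CUBIC)
b=cv2.resize(b[120:310,140:440],(379,240),interpolation=cv2.INTER_CUBIC)
o=np.zeros((600,640,3),np.uint8);o[:360]=a;o[360:,:379]=b
cv2.imwrite("pics/t3.png",o)
E
```

```text
(no output)
```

View pics/t3.png

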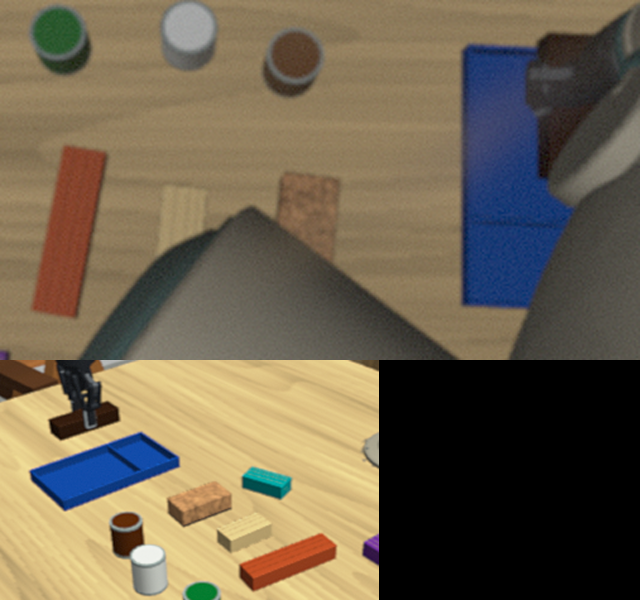

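The walnut is held level over the blue tray. The cherry is clear, with corners at (64,147),(106,152),(77,317),(33,310) in the 2x crop, and the ash is flat on the bench.

>>> drive_tool(
  rows=[
    [[0,0,0],[0,-1.5,-2],3.5],
    [[0,0,0],[0,0,-4],3.5],
    [[0,0,0],[0,0,-4],3.5],
    [[0,0,0],[0,0,-1.5],3.5],
    [[0,0,0],[0,0,-0.5],3.5],
    [[0,0,0],[0,0,-0.3],3.5],
    [[0,0,0],[0,0,0],3.5],
  ],
)

```text
clock: 10.28
position: [0.5862, -0.3687, 0.0263]
ee_rot: [0.001, 0.023, 1.0, -0.001]
contact_force: [0.3, -0.5, -0.4]
width: 0.0434
gripper_force: 42.2
```

```bash
python3 - <<'E'
from h import *
rect("top",np.array([(64,147),(106,152),(77,317),(33,310)])/2+(230,150),.03)
E
```

```text
centre [0.4801 0.1067] yaw -0.1543 len 0.1668 wid 0.0435
```

>>> drive_tool(
  rows=[
    [[0,0,0],[0,0,-0.2],3.5],
    [[0,0,0],[0,0,-0.1],3.5],
    [[0,0,0],[0,0,0],3.5],
  ],
)

```text
clock: 10.65
position: [0.5862, -0.3687, 0.0245]
ee_rot: [0.001, 0.023, 1.0, -0.001]
contact_force: [-1.3, 0.5, 7.1]
width: 0.0432
gripper_force: 43.0
```

>>> drive_tool(
  rows=[
    [[0,0,0],[0,0,0],5],
    [[0,0,0],[0,0,0],7],
    [[0,0,0],[0,0,2],7],
    [[0,0,0],[0,0,4.5],7],
    [[0,0,0],[0,2,3],7],
    [[0,0,-0.02],[-2,5,0],7],
    [[0,0,-0.02],[-2.5,5.5,0],7],
    [[0,0,-0.02],[-2.5,5.5,0],7],
  ],
)

```text
clock: 11.65
position: [0.5147, -0.1867, 0.117]
ee_rot: [0.0, 0.054, 0.999, 0.0]
contact_force: [0.6, 0.5, 0.2]
width: 0.0704
gripper_force: 0.0
```

>>> drive_tool(
  rows=[
    [[0,0,0],[-2,5,0],7],
    [[0,0,0],[-1.5,5,0],7],
    [[0,0,0],[0,5,0],7],
    [[0,0,0],[0,3,0],7],
    [[0,0,0],[0,0,0],7],
    [[0,0,0],[0,0,0],7],
  ],
)

```text
clock: 12.4
position: [0.4807, -0.0087, 0.1171]
ee_rot: [0.0, 0.053, 0.999, -0.0]
contact_force: [-0.5, -0.6, -0.9]
width: 0.07
gripper_force: 0.0
```

>>> drive_tool(
  rows=[
    [[0,0,0],[0,0.4,-3],7],
    [[0,0,0],[0,0,-4],7],
    [[0,0,0],[0,0,-2.8],7],
    [[0,0,0],[0,0,0],7],
    [[0,0,0],[0,0,0],4],
    [[0,0,0],[0,0,0],3.5],
    [[0,0,0],[0,0,0],3.5],
    [[0,0,0],[0,0,0],3.5],
  ],
  force=30,
)

```text
clock: 13.4
position: [0.4817, -0.0046, 0.0204]
ee_rot: [0.002, 0.053, 0.999, -0.0]
contact_force: [0.4, -1.7, 6.7]
width: 0.0439
gripper_force: 31.8
```

>>> drive_tool(
  rows=[
    [[0,0,0],[0,0,1],3.5],
    [[0,0,0],[0,0,3],3.5],
    [[0,0,0],[0,0,4],3.5],
    [[0,0,-0.025],[0,3,0.3],3.5],
    [[0,0,-0.025],[0,4.5,0],3.5],
    [[0,0,0],[0,3.6,0],3.5],
    [[0,0,0],[0,0,0],3.5],
    [[0,0,0],[0,0,0],3.5],
  ],
)

```text
clock: 14.4
position: [0.4801, 0.1067, 0.1023]
ee_rot: [-0.0, 0.078, 0.997, -0.0]
contact_force: [-0.8, -0.3, -1.1]
width: 0.0434
gripper_force: 31.1
```

>>> drive_tool(
  rows=[
    [[0,0,0],[0,0,-2],3.5],
    [[0,0,0],[0,0,-2],3.5],
    [[0,0,0],[0,0,-0.6],3.5],
    [[0,0,0],[0,0,-0.4],3.5],
    [[0,0,0],[0,0,0],3.5],
  ],
)

```text
clock: 15.02
position: [0.4808, 0.1065, 0.0524]
ee_rot: [0.0, 0.079, 0.997, 0.0]
contact_force: [-0.2, 0.6, 0.0]
width: 0.0433
gripper_force: 31.1
```

>>> drive_tool(
  rows=[
    [[0,0,0],[0,0,-0.2],3.5],
    [[0,0,0],[0,0,-0.1],3.5],
    [[0,0,0],[0,0,0],3.5],
  ],
)

```text
clock: 15.4
position: [0.481, 0.1068, 0.0504]
ee_rot: [0.001, 0.078, 0.997, 0.0]
contact_force: [-1.2, -0.6, 6.8]
width: 0.0438
gripper_force: 31.9
```

>>> drive_tool(
  rows=[
    [[0,0,0],[0,0,0],5],
    [[0,0,0],[0,0,0],7],
    [[0,0,0],[0,0,2],7],
    [[0,0,0],[0,0,4],8.2],
    [[0,0,0.03],[0,-3,0],8.2],
    [[0,0,0],[0,-5,0],8.2],
    [[0,0,0],[0,-5,0],8.2],
    [[0,0,0],[0,-5,0],8.2],
  ],
)

```text
clock: 16.4
position: [0.4804, -0.0745, 0.1091]
ee_rot: [0.0, 0.063, 0.998, 0.0]
contact_force: [0.4, -0.2, -0.3]
width: 0.0819
gripper_force: 0.0
```

>>> drive_tool(
  rows=[
    [[0,0,0],[0,-4,0],8.2],
    [[0,0,0],[0,-1.5,0],8.2],
    [[0,0,0],[0,0,0],8.2],
    [[0,0,0],[0,0,0],8.2],
  ],
)

```text
clock: 16.9
position: [0.4801, -0.1268, 0.1089]
ee_rot: [-0.0, 0.063, 0.998, 0.001]
contact_force: [0.1, 0.4, 0.6]
width: 0.0817
gripper_force: 0.0
```

```bash
python3 - <<'E'
from h import *
print(manip.get_state()["position"])
a=eyes.get_image("top")[:,:,::-1]; b=eyes.get_image("scene")[:,:,::-1]
a=cv2.resize(a[150:330,230:550],(640,360),interpolation=cv2.INTER_CUBIC)
b=cv2.resize(b[120:310,140:440],(379,240),interpolation=cv2.INTER_CUBIC)
o=np.zeros((600,640,3),np.uint8);o[:360]=a;o[360:,:379]=b
cv2.imwrite("pics/t4.png",o)
E
```

```text
[ 0.4801242  -0.1268488   0.10890583]
```

View pics/t4.png

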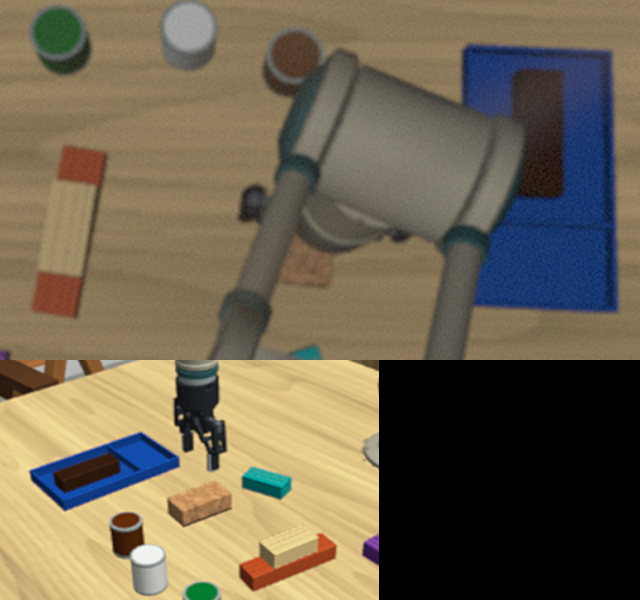

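Walnut lies flat in the blue tray and ash sits centred on cherry. The gripper is over the cork.

>>> drive_tool(
  rows=[
    [[0,0,0],[0.3,0,-3],8.2],
    [[0,0,0],[0,0,-3.5],8.2],
    [[0,0,0],[0,0,-2.4],8.2],
    [[0,0,0],[0,0,0],8.2],
    [[0,0,0],[0,0,0],5.5],
    [[0,0,0],[0,0,0],5.2],
    [[0,0,0],[0,0,0],5.2],
    [[0,0,0],[0,0,0],5.2],
  ],
  force=30,
)

```text
clock: 18.0
position: [0.4845, -0.1284, 0.0214]
ee_rot: [0.001, 0.063, 0.998, -0.0]
contact_force: [-0.8, 1.8, 7.1]
width: 0.0576
gripper_force: 33.4
```

>>> drive_tool(
  rows=[
    [[0,0,0],[0,0,1],5.2],
    [[0,0,0],[0,0,3],5.2],
    [[0,0,0],[0,0,4],5.2],
    [[0,0,0],[0,2,4],5.2],
    [[0,0,0.02],[0.5,4,0],5.2],
    [[0,0,0.02],[1,5,0],5.2],
    [[0,0,0.02],[1,5,0],5.2],
    [[0,0,0.02],[1,5,0],5.2],
  ],
)

```text
clock: 19.0
position: [0.5184, 0.0832, 0.1407]
ee_rot: [0.0, 0.023, 1.0, -0.0]
contact_force: [1.7, 0.5, -0.6]
width: 0.0573
gripper_force: 32.5
```

>>> drive_tool(
  rows=[
    [[0,0,0.02],[1,5,0],5.2],
    [[0,0,0.02],[1,5,0],5.2],
    [[0,0,0.02],[1.5,5,0],5.2],
    [[0,0,0.02],[1.5,5,0],5.2],
    [[0,0,0.01],[1.5,5,0],5.2],
    [[0,0,0],[0.5,3,0],5.2],
    [[0,0,0],[0,0,0],5.2],
    [[0,0,0],[0,0,0],5.2],
  ],
)

```text
clock: 20.0
position: [0.5879, 0.3609, 0.14]
ee_rot: [-0.001, -0.022, 1.0, -0.001]
contact_force: [0.4, 0.1, -1.0]
width: 0.0578
gripper_force: 32.5
```

>>> drive_tool(
  rows=[
    [[0,0,0],[0.4,1,-2],5.2],
    [[0,0,0],[0,0,-4],5.2],
    [[0,0,0],[0,0,-3.5],5.2],
    [[0,0,0],[0,0,-1],5.2],
    [[0,0,0],[0,0,-0.5],5.2],
    [[0,0,0],[0,0,-0.2],5.2],
    [[0,0,0],[0,0,0],5.2],
  ],
)

```text
clock: 20.88
position: [0.5932, 0.3722, 0.0293]
ee_rot: [0.001, -0.022, 1.0, 0.001]
contact_force: [0.2, -0.5, -0.2]
width: 0.0575
gripper_force: 32.5
```

>>> drive_tool(
  rows=[
    [[0,0,0],[0,0,-0.2],5.2],
    [[0,0,0],[0,0,-0.1],5.2],
    [[0,0,0],[0,0,0],5.2],
  ],
)

```text
clock: 21.25
position: [0.5929, 0.3721, 0.0265]
ee_rot: [0.001, -0.022, 1.0, 0.0]
contact_force: [-0.9, -0.7, 5.6]
width: 0.0572
gripper_force: 33.2
```

>>> drive_tool(
  rows=[
    [[0,0,0],[0,0,0],6.5],
    [[0,0,0],[0,0,0],7.8],
    [[0,0,0],[0,0,2],7.8],
    [[0,0,0],[0,0,5],8.2],
    [[0,0,0],[0,0,5],8.2],
    [[0,0,0],[1,-4,0],8.2],
    [[0,0,0],[1.5,-5,0],8.2],
    [[0,0,0],[1.5,-5,0],8.2],
  ],
)

```text
clock: 22.25
position: [0.6326, 0.2307, 0.145]
ee_rot: [0.0, -0.022, 1.0, 0.0]
contact_force: [0.4, 0.4, 0.2]
width: 0.0817
gripper_force: 0.0
```

>>> drive_tool(
  rows=[
    [[0,0,0],[1.5,-5,0],8.2],
    [[0,0,0],[1,-5,0],8.2],
    [[0,0,0],[1,-5,0],8.2],
    [[0,0,0],[1,-5,0],8.2],
    [[0,0,0],[0.5,-4,0],8.2],
    [[0,0,0],[0,0,0],8.2],
    [[0,0,0],[0,0,0],8.2],
  ],
)

```text
clock: 23.12
position: [0.6822, -0.0078, 0.1447]
ee_rot: [-0.0, -0.021, 1.0, 0.001]
contact_force: [0.2, 0.1, 0.7]
width: 0.0822
gripper_force: 0.0
```

>>> drive_tool(
  rows=[
    [[0,0,0],[0,-0.3,-3],8.2],
    [[0,0,0],[0,0,-3],8.2],
    [[0,0,0],[0,0,-3],8.2],
    [[0,0,0],[0,0,-2],8.2],
    [[0,0,0],[0,0,0],8.2],
    [[0,0,0],[0,0,0],5.5],
    [[0,0,0],[0,0,0],5.2],
    [[0,0,0],[0,0,0],5.2],
  ],
  force=40,
)

```text
clock: 24.12
position: [0.6835, -0.0107, 0.0367]
ee_rot: [0.002, -0.022, 1.0, 0.0]
contact_force: [-0.2, 2.4, 4.7]
width: 0.0573
gripper_force: 43.5
```

>>> drive_tool(
  rows=[
    [[0,0,0],[0,0,0],5.2],
    [[0,0,0],[0,0,0],5.2],
  ],
)

```text
clock: 24.38
position: [0.6835, -0.0107, 0.0367]
ee_rot: [0.001, -0.022, 1.0, 0.0]
contact_force: [-0.5, 2.0, 6.5]
width: 0.0569
gripper_force: 43.7
```

>>> drive_tool(
  rows=[
    [[0,0,0],[0,0,1],5.2],
    [[0,0,0],[0,0,3],5.2],
    [[0,0,0],[0,0,4],5.2],
    [[0,0,0],[-2,0,3],5.2],
    [[0,0,0],[-3,4,0],5.2],
    [[0,0,0],[-3,4.5,0],5.2],
    [[0,0,0],[-3,4.5,0],5.2],
    [[0,0,0],[-3,4.5,0],5.2],
  ],
)

```text
clock: 25.38
position: [0.5409, 0.1644, 0.1449]
ee_rot: [-0.0, -0.021, 1.0, -0.0]
contact_force: [-0.7, 0.6, -2.2]
width: 0.057
gripper_force: 43.6
```

>>> drive_tool(
  rows=[
    [[0,0,0],[-3,4.5,0],5.2],
    [[0,0,0],[-2.5,4.5,0],5.2],
    [[0,0,0],[-2,4.5,0],5.2],
    [[0,0,0],[-1,4,0],5.2],
    [[0,0,0],[0,2.5,0],5.2],
    [[0,0,0],[0,0,0],5.2],
    [[0,0,0],[0,0,0],5.2],
  ],
)

```text
clock: 26.25
position: [0.4571, 0.3627, 0.1447]
ee_rot: [-0.001, -0.022, 1.0, -0.001]
contact_force: [0.0, -0.8, -1.9]
width: 0.0571
gripper_force: 43.7
```

>>> drive_tool(
  rows=[
    [[0,0,0],[0,0,-2],5.2],
    [[0,0,0],[0,0,-4],5.2],
    [[0,0,0],[0,0,-2.5],5.2],
    [[0,0,0],[0,0,-1],5.2],
    [[0,0,0],[0,0,-0.5],5.2],
    [[0,0,0],[0,0,0],5.2],
  ],
)

```text
clock: 27.0
position: [0.4581, 0.3638, 0.0457]
ee_rot: [0.001, -0.021, 1.0, 0.0]
contact_force: [-0.8, 0.3, -2.3]
width: 0.0569
gripper_force: 43.7
```

```bash
python3 - <<'E'
from h import *
a=eyes.get_image("top")[:,:,::-1]; b=eyes.get_image("scene")[:,:,::-1]
a=cv2.resize(a[150:330,80:400],(640,360),interpolation=cv2.INTER_CUBIC)
b=cv2.resize(b[220:440,200:540],(371,240),interpolation=cv2.INTER_CUBIC)
o=np.zeros((600,640,3),np.uint8);o[:360]=a;o[360:,:371]=b
cv2.imwrite("pics/t5.png",o)
E
```

```text
(no output)
```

View pics/t5.png

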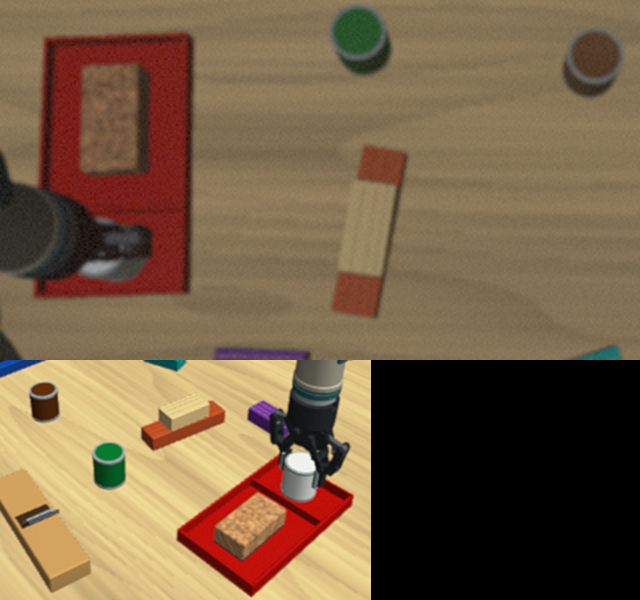

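Cork is flat in the red tray, and the white tin is inside the small compartment just above the floor. Lowering it the last few millimetres.

>>> drive_tool(
  rows=[
    [[0,0,0],[0,0,-0.3],5.2],
    [[0,0,0],[0,0,-0.1],5.2],
    [[0,0,0],[0,0,0],5.2],
  ],
)

```text
clock: 27.48
position: [0.4575, 0.364, 0.0417]
ee_rot: [0.0, -0.022, 1.0, 0.0]
contact_force: [-1.7, -1.4, 2.0]
width: 0.0571
gripper_force: 44.1
```

>>> drive_tool(
  rows=[
    [[0,0,0],[0,0,0],6.5],
    [[0,0,0],[0,0,0],7.8],
    [[0,0,0],[0,0,2],7.8],
    [[0,0,0],[0,0,4.5],8.2],
    [[0,0,0],[0,0,4.5],8.2],
    [[0,0,-0.02],[1.5,-4,0],8.2],
    [[0,0,-0.02],[2,-5,0],8.2],
    [[0,0,-0.02],[2,-5,0],8.2],
  ],
)

```text
clock: 28.48
position: [0.513, 0.2227, 0.1514]
ee_rot: [0.001, 0.008, 1.0, 0.0]
contact_force: [0.5, 1.4, 0.4]
width: 0.0822
gripper_force: 0.0
```

>>> drive_tool(
  rows=[
    [[0,0,-0.02],[2,-5,0],8.2],
    [[0,0,0],[2,-5,0],8.2],
    [[0,0,0],[2,-5,0],8.2],
    [[0,0,0],[2,-5,0],8.2],
    [[0,0,0],[2,-5,0],8.2],
    [[0,0,0],[2,-5,0],8.2],
    [[0,0,0],[2,-3,0],8.2],
    [[0,0,0],[0,0,0],8.2],
  ],
)

```text
clock: 29.48
position: [0.6538, -0.1091, 0.1506]
ee_rot: [0.001, 0.02, 1.0, -0.0]
contact_force: [-0.3, 0.5, 0.3]
width: 0.0818
gripper_force: 0.0
```

>>> drive_tool(
  rows=[
    [[0,0,0],[0,0,0],8.2],
  ],
)

```text
clock: 29.6
position: [0.6519, -0.1057, 0.1507]
ee_rot: [-0.001, 0.019, 1.0, 0.0]
contact_force: [-0.6, 0.3, -0.6]
width: 0.0819
gripper_force: 0.0
```

Now +2 mm in x, −11 mm in y, and down to about 0.036.

>>> drive_tool(
  rows=[
    [[0,0,0],[0.2,-1.1,-3],8.2],
    [[0,0,0],[0,0,-1],8.2],
    [[0,0,0],[0,0,-4],8.2],
    [[0,0,0],[0,0,-3.6],8.2],
    [[0,0,0],[0,0,0],8.2],
    [[0,0,0],[0,0,0],5.5],
    [[0,0,0],[0,0,0],5.2],
    [[0,0,0],[0,0,0],5.2],
  ],
)

```text
clock: 30.6
position: [0.656, -0.1172, 0.0374]
ee_rot: [0.002, 0.018, 1.0, -0.0]
contact_force: [0.7, 1.2, 7.0]
width: 0.0573
gripper_force: 43.4
```

>>> drive_tool(
  rows=[
    [[0,0,0],[0,0,0],5.2],
    [[0,0,0],[0,0,0],5.2],
  ],
)

```text
clock: 30.85
position: [0.656, -0.1172, 0.0375]
ee_rot: [0.002, 0.018, 1.0, -0.0]
contact_force: [0.1, 2.6, 6.0]
width: 0.057
gripper_force: 43.5
```

>>> drive_tool(
  rows=[
    [[0,0,0],[0,0,1],5.2],
    [[0,0,0],[0,0,3],5.2],
    [[0,0,0],[0,0,4],5.2],
    [[0,0,0],[-1,-1,3],5.2],
    [[0,0,0],[-3.5,-4,0],5.2],
    [[0,0,0],[-4,-4.5,0],5.2],
    [[0,0,0],[-4,-4.5,0],5.2],
    [[0,0,0],[-4,-4.5,0],5.2],
  ],
)

```text
clock: 31.85
position: [0.4878, -0.3034, 0.1455]
ee_rot: [-0.0, 0.018, 1.0, -0.0]
contact_force: [0.5, -0.5, -1.9]
width: 0.0571
gripper_force: 43.2
```

>>> drive_tool(
  rows=[
    [[0,0,0],[-3,-4,0],5.2],
    [[0,0,0],[-1,-2,0],5.2],
    [[0,0,0],[0,0,0],5.2],
    [[0,0,0],[0,0,0],5.2],
  ],
)

```text
clock: 32.35
position: [0.4501, -0.3611, 0.1451]
ee_rot: [0.0, 0.018, 1.0, 0.001]
contact_force: [-0.2, -0.1, -2.0]
width: 0.0569
gripper_force: 43.3
```

>>> drive_tool(
  rows=[
    [[0,0,0],[0,0,-2],5.2],
    [[0,0,0],[0,0,-4],5.2],
    [[0,0,0],[0,0,-2.5],5.2],
    [[0,0,0],[0,0,-1],5.2],
    [[0,0,0],[0,0,-0.5],5.2],
    [[0,0,0],[0,0,0],5.2],
  ],
)

```text
clock: 33.1
position: [0.4501, -0.3622, 0.0456]
ee_rot: [0.0, 0.018, 1.0, -0.0]
contact_force: [-0.5, -0.1, -1.5]
width: 0.057
gripper_force: 43.3
```

>>> drive_tool(
  rows=[
    [[0,0,0],[0,0,-0.2],5.2],
    [[0,0,0],[0,0,-0.2],5.2],
    [[0,0,0],[0,0,0],5.2],
  ],
)

```text
clock: 33.48
position: [0.4498, -0.3626, 0.0424]
ee_rot: [0.001, 0.018, 1.0, -0.001]
contact_force: [-0.6, 0.9, 4.5]
width: 0.0569
gripper_force: 43.8
```

>>> drive_tool(
  rows=[
    [[0,0,0],[0,0,0],6.5],
    [[0,0,0],[0,0,0],7.8],
    [[0,0,0],[0,0,2],7.8],
    [[0,0,0],[0,0,4.5],7.8],
    [[0,0,0],[0,0,4.5],7.8],
    [[0,0,0],[-3,-2,2],7.8],
    [[0,0,0],[-4,-3,2],7.8],
    [[0,0,0],[-4,-4,0],7.8],
  ],
)

```text
clock: 34.48
position: [0.3392, -0.4533, 0.1931]
ee_rot: [0.001, 0.018, 1.0, -0.002]
contact_force: [0.5, -1.2, -0.5]
width: 0.0783
gripper_force: 0.0
```

>>> drive_tool(
  rows=[
    [[0,0,0],[-4,-4,0],7.8],
    [[0,0,0],[-4,-4,0],7.8],
    [[0,0,0],[-3,-3,0],7.8],
    [[0,0,0],[0,0,0],7.8],
    [[0,0,0],[0,0,0],7.8],
  ],
)

```text
clock: 35.1
position: [0.2557, -0.5512, 0.1894]
ee_rot: [-0.019, 0.041, 0.999, -0.008]
contact_force: [0.1, 1.0, -0.1]
width: 0.0782
gripper_force: 0.0
```

```bash
python3 - <<'E'
from h import *
a=eyes.get_image("top")[:,:,::-1]; b=eyes.get_image("scene")[:,:,::-1]
a=cv2.resize(a[150:330,90:560],(800,306),interpolation=cv2.INTER_CUBIC)
b=cv2.resize(b[160:440,140:540],(420,294),interpolation=cv2.INTER_CUBIC)
o=np.zeros((600,800,3),np.uint8);o[:306]=a;o[306:,:420]=b
cv2.imwrite("pics/t6.png",o)
E
```

```text
(no output)
```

View pics/t6.png

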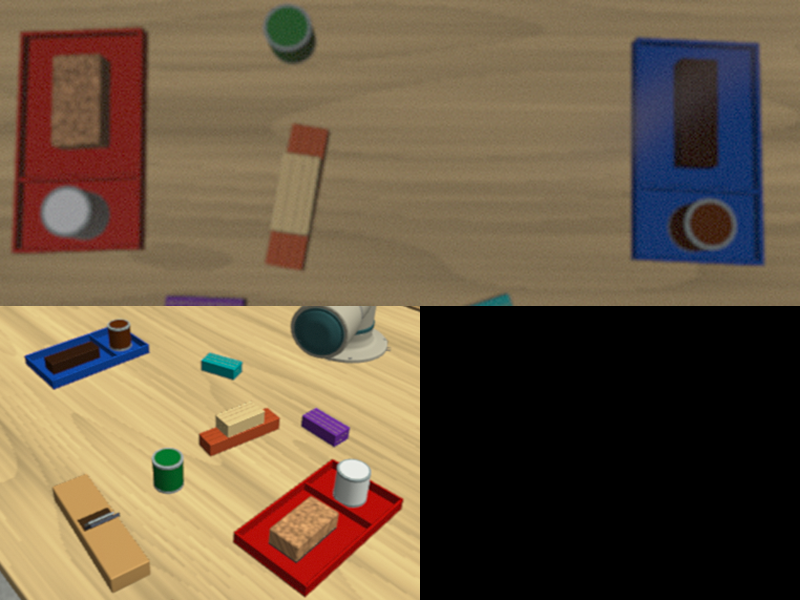

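Everything is in place: white lid at (67,211), brown lid at (710,223), and ash on the cherry at about (296,195). I'll check the numbers before handing in.

```bash
python3 - <<'E'
from h import *
A=lambda l:np.array(l)/1.702+(90,150)
rect("top",A([(292,124),(329,130),(303,269),(265,262)]),.03)
rect("top",A([(283,153),(321,157),(306,236),(271,231)]),.06)
p=w("top",A([(67,211),(710,223)]),.067)[:,:2]
for q,c,y in zip(p,[(.5475,.3686),(.54,-.3657)],[.048,-.041]):
    R=np.array([[np.cos(y),-np.sin(y)],[np.sin(y),np.cos(y)]]); print(R.T@(q-c))
E
```

```text
centre [0.481  0.1074] yaw -0.1623 len 0.1658 wid 0.04485
  centre [0.4793 0.1064] yaw -0.143 len 0.0909 wid 0.042
[-0.09051547 -0.0016648 ]
[-0.09052332  0.0008745 ]
```

```bash
python3 -c "
from rig import job
print(job.sign_off())"
```

```text
the job is handed in; nothing more can be done
None
```

The job is handed in at about 35 s of the 141 s: both kits are in their trays, the ash is back on the cherry within about 2 mm, and both tins are within about 2 mm of where I aimed; sign-off returned no verdict.

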